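Bring up the bar lamp with a finger stroke on the curved dimmer strip

TASK

Bring the bar lamp up from dim to bright: with the fingers shut and pointing down, touch the curved copper dimmer strip at the dot on its narrow end, press it down slightly and run the fingertips along the curve over all six dots to the one at the wide end, in one stroke and without letting the strip come up on the way. Be gentle, never force the strip hard against its stop, then lift off so that it springs back up; leave the glasses and tools standing around it where they are.

Things in the scene. Friction and masses are not known exactly. Their poses are not given: they have to be found in the camera images.
- dimmer: lamp dimmer fixed to the bar top: a curved dark steel base 14 mm high that carries the curved copper strip. Seen from above both follow one arc of 140 mm radius and about 250 mm length. Origin on the bar top near the middle of the unit, z up; x points from the arc's centre to the arc's middle (which lies 25 mm ahead of the origin); going along the arc towards +y the strip gets wider. The unit may be turned any way round.
- strip (a joint): how far the copper strip is pressed down, m: 0 = up, 0.012 = stop. The whole strip moves straight down as one piece on springs: about 1.5 N to start it, rising to about 6 N at the stop; it comes back up when let go.
- mark1 (a point): dot 1 of 6, a black dot 9 mm wide on the centre line of the copper strip, where the strip is about 14 mm wide; the point lies on the strip's top face (32 mm above the bar top when up) and moves down with it. Dots are 50 mm apart along the arc. This is the narrow (dim) end.
- mark2 (a point): dot 2 of 6, a black dot 9 mm wide on the centre line of the copper strip, where the strip is about 20 mm wide; the point lies on the strip's top face (32 mm above the bar top when up) and moves down with it. Dots are 50 mm apart along the arc.
- mark3 (a point): dot 3 of 6, a black dot 9 mm wide on the centre line of the copper strip, where the strip is about 25 mm wide; the point lies on the strip's top face (32 mm above the bar top when up) and moves down with it. Dots are 50 mm apart along the arc.
- mark4 (a point): dot 4 of 6, a black dot 9 mm wide on the centre line of the copper strip, where the strip is about 31 mm wide; the point lies on the strip's top face (32 mm above the bar top when up) and moves down with it. Dots are 50 mm apart along the arc.
- mark5 (a point): dot 5 of 6, a black dot 9 mm wide on the centre line of the copper strip, where the strip is about 36 mm wide; the point lies on the strip's top face (32 mm above the bar top when up) and moves down with it. Dots are 50 mm apart along the arc.
- mark6 (a point): dot 6 of 6, a black dot 9 mm wide on the centre line of the copper strip, where the strip is about 42 mm wide; the point lies on the strip's top face (32 mm above the bar top when up) and moves down with it. Dots are 50 mm apart along the arc. This is the wide (bright) end.
- jigger: small copper double-cone measure, 42 mm wide, 58 mm tall, loose, standing inside the strip's curve about 90 mm from the strip; origin under its centre. Leave alone.
- stopper: small steel bottle stopper, 32 mm wide, 45 mm tall, loose, standing outside the strip's curve about 70 mm from the strip; origin under its centre. Leave alone.
- goblet1: brass stemmed goblet, 72 mm wide, 165 mm tall, loose; origin under its centre. Leave alone.
- goblet2: brass stemmed goblet, 72 mm wide, 165 mm tall, loose; origin under its centre. Leave alone.
- goblet3: brass stemmed goblet, 72 mm wide, 165 mm tall, loose; origin under its centre. Leave alone.
- shaker: copper cocktail shaker, 88 mm wide, 205 mm tall, loose; origin under its centre. Leave alone.
- bowl: steel bowl, 110 mm wide, 50 mm tall, loose; origin under its centre. Leave alone.

How it is judged:
On the way, in this order (a step that is already met when the one before it is completed fails the run):
1. the fingertips are on the first (narrow end) dot, pressing the strip down by at least 1 mm, within 20 mm of the dot seen from above (value of joint strip above 0.001 m and horizontal distance between the grasp point and mark1 below 0.02 m and contact force between the fingers and dimmer above 0.2 N), for 0.04 s.
2. the fingertips are on the second dot, pressing the strip down by at least 1 mm, within 20 mm of the dot seen from above (value of joint strip above 0.001 m and horizontal distance between the grasp point and mark2 below 0.02 m and contact force between the fingers and dimmer above 0.2 N), for 0.04 s.
3. the fingertips are on the third dot, pressing the strip down by at least 1 mm, within 20 mm of the dot seen from above (value of joint strip above 0.001 m and horizontal distance between the grasp point and mark3 below 0.02 m and contact force between the fingers and dimmer above 0.2 N), for 0.04 s.
4. the fingertips are on the fourth dot, pressing the strip down by at least 1 mm, within 20 mm of the dot seen from above (value of joint strip above 0.001 m and horizontal distance between the grasp point and mark4 below 0.02 m and contact force between the fingers and dimmer above 0.2 N), for 0.04 s.
5. the fingertips are on the fifth dot, pressing the strip down by at least 1 mm, within 20 mm of the dot seen from above (value of joint strip above 0.001 m and horizontal distance between the grasp point and mark5 below 0.02 m and contact force between the fingers and dimmer above 0.2 N), for 0.04 s.
6. the fingertips are on the sixth (wide end) dot, pressing the strip down by at least 1 mm, within 20 mm of the dot seen from above (value of joint strip above 0.001 m and horizontal distance between the grasp point and mark6 below 0.02 m and contact force between the fingers and dimmer above 0.2 N), for 0.04 s.
At the end, for the whole second after the job is handed in: The strip has been stroked from the narrow to the wide end over all six dots in order, is back up (within 1 mm), and the seven loose things around it stand upright within 20 mm of where they were (value of joint strip below 0.001 m and distance of each of jigger, stopper, goblet1, goblet2, goblet3, shaker, bowl from where it was at the start of the episode below 0.02 m and angle between each of jigger, stopper, goblet1, goblet2, goblet3, shaker, bowl's own z axis and vertical below 0.2 rad); the robot touches nothing.
It fails at once if the strip or its base is pushed with more than 15 N (contact force between the fingers and dimmer above 15 N).
It fails at once if the strip is let up (pressed less than 0.5 mm) while the fingertips are at or just above one of the four middle dots: the stroke is broken (value of joint strip below 0.0005 m and (distance between the grasp point and mark2 below 0.032 m or distance between the grasp point and mark3 below 0.032 m or distance between the grasp point and mark4 below 0.032 m or distance between the grasp point and mark5 below 0.032 m)).
It fails at once if a bystander is shifted by 20 mm, lifted or tipped (not (distance of jigger from where it was at the start of the episode below 0.02 m) or not (distance of stopper from where it was at the start of the episode below 0.02 m) or not (distance of goblet1 from where it was at the start of the episode below 0.02 m) or not (distance of goblet2 from where it was at the start of the episode below 0.02 m) or not (distance of goblet3 from where it was at the start of the episode below 0.02 m) or not (distance of shaker from where it was at the start of the episode below 0.02 m) or not (distance of bowl from where it was at the start of the episode below 0.02 m) or not (angle between jigger's own z axis and vertical below 0.2 rad) or not (angle between stopper's own z axis and vertical below 0.2 rad) or not (angle between goblet1's own z axis and vertical below 0.2 rad) or not (angle between goblet2's own z axis and vertical below 0.2 rad) or not (angle between goblet3's own z axis and vertical below 0.2 rad) or not (angle between shaker's own z axis and vertical below 0.2 rad) or not (angle between bowl's own z axis and vertical below 0.2 rad)).
It also fails if it takes over 45 s, if anything falls off the work surface, if the arm or the gripper's body presses on something with over 40 N, if the wrist force passes 120 N, or if a joint passes its speed limit or range.

ROBOT

A 7-joint arm with a two-finger parallel gripper is mounted at the origin on the work surface. World frame = base frame: x ahead of the robot, y to its left, z up, the work surface at z = 0. Lengths are in m, angles in rad, forces in N, time in s.
With the tool pointing down it reaches from about 0.4 to 0.875 m from the base axis. Payload 19.3 kg.
Tool frame: the origin (TCP) lies midway between the tips of the shut fingers; the grasp point (between the pads) lies 19 mm behind it; z points along the fingers, y is the direction in which the jaws open and shut (so a half turn about z gives the same grasp; the last joint's range is limited). The gripper opens to 85 mm and grips with 20 to 120 N. Pads are 22 mm wide; open, the fingers measure 114 mm over their backs; the gripper's body (76 mm by 85 mm) begins 54 mm behind the grasp point. The pads swing forward as they close: fully open they stand 13 mm farther back than shut.
Start: joints at [-1.227, 0.521, -0.036, 1.599, 0.021, 1.021, -0.113], TCP at [0.251, 0.572, 0.231] pointing down, gripper open.
Joint ranges: [-2.91, 2.91], [-0.3, 2.13], [-1.5, 1.42], [0.17, 2.43], [-1.26, 4.41], [0.16, 1.93], [-2.52, 2.52]. Speed limits (rad/s): [1.89, 1.89, 2.39, 2.39, 3.01, 3.01, 3.01].

INTERFACE

Orientations are given as [roll, pitch, yaw] about the fixed x, y, z axes, in that order (R = Rz(yaw) Ry(pitch) Rx(roll)).
In Python, from workcell import bot, eyes gives the robot as it stands. The module is installed in compiled form; this text tells all that it offers.
- The arm moves only by the shell command python3 -m jog 'ROWS' [FORCE]. ROWS is JSON, a list of rows, each an object with "delta_pos": the shift along the world's x, y, z in mm, a list of three; "spin": the turn about the world's z in rad; "claw": the closure, from 0 (fully open) to 1 (shut). In form: [{"delta_pos": [tx, ty, tz], "spin": spin, "claw": claw}, ...]. A call has 1 to 8 rows; each row is the pose to reach, as a shift and turn from the pose measured when the call began; what a row does not reach only later rows make up. A row lasts 1/10 s, in which the tool goes at most 50 mm and 8.59 degrees, less where a joint would pass 70% of its speed; a pose out of reach is approached as far as the arm can. A call with a gripper value outside its range is refused whole. The fingers move at their own pace and stop on an object; FORCE is the grip in N (left out, the last holds). Time passes only in rows, so rows that repeat a pose let the fingers close. It gives the time, the measured TCP pose, the force and the opening at its end, in the units of the state.
- bot.observe(): the state, without advancing time (a new reading comes with each control period).
- eyes.grab_frame(name): name is "scene" or "top" or "wrist"; returns the picture (420x560x3 uint8, blue, green, red); there is no depth.
- eyes.camera_params(name): a dict with "fx", "fy", "cx", "cy" (pixels), "k1" (the pictures are not rectified: a ray, as slopes to the right and down, at radius r is drawn at 1 + k1 r^2 times it, then the intrinsics apply), "origin" and "attitude" of the camera in the world. Camera axes: x right, y up, looking along -z (the intrinsics and any distortion apply to the point x, -y, -z); pixel columns grow to the right and rows downward; lengths in m; the calibration is good to about 2 mm. A picture is of the moment at which its call begins: read the wrist's pose just before it. camera_params takes no time and is no camera call; for the wrist camera it gives the pose at the moment of the call.
- bot.job_done(): hands the job in, once; it reports no verdict.
The state is a dict: "clock": time; "qpos": joint angles; "qd": joint speeds; "joint_efforts": joint torques, N m; "position": TCP position; "tool_rot": TCP orientation; "force": force on the tool from outside, world axes, zero at the start; "moment": the same for the moment, N m; "grip_width": finger opening in m.
Only numpy, scipy, OpenCV 4.12 (cv2) and the standard library are available. Lean on these libraries where they do the work, as an engineer would, in place of code of your own. Each camera call takes 0.05 s, during which the arm holds its last target. There are 200 camera calls.

## Working session

There is one attempt and no reset: what is moved stays moved. The work goes in short steps, Python scripts to look and compute and a shell command to move; the robot and the scene stay as the last step left them, time stands still between calls to the robot, and variables do not carry over. Pictures are saved under pics/ and viewed, about 8 in all and at most 12, crops included, and the job is handed in when it is done.

```bash
mkdir -p pics; python3 - <<'E'
from workcell import bot, eyes
import cv2
for n in("top","scene"):
    cv2.imwrite(f"pics/{n}1.png",eyes.grab_frame(n)); print(n,eyes.camera_params(n))
s=bot.observe();print({k:s[k] for k in("clock","position","tool_rot","force","grip_width")})
E
```

```text
top {'fx': 410.9488822134825, 'fy': 410.9488822134825, 'cx': 278.55209879139164, 'cy': 211.90262215192524, 'k1': -0.06359908039984347, 'origin': array([ 0.50224848, -0.02492283,  1.29979205]), 'attitude': array([ 0.04242729,  0.02635556, -1.54677622])}
scene {'fx': 497.2767999247643, 'fy': 497.2767999247643, 'cx': 282.3840743114562, 'cy': 212.13683943711177, 'k1': 0.01288620054595926, 'origin': array([1.11210411, 0.33751884, 1.11767691]), 'attitude': array([0.54106113, 0.01237222, 2.11215037])}
{'clock': 0.1, 'position': array([0.25122598, 0.57195813, 0.23079589]), 'tool_rot': array([-3.14058238e+00,  8.43728199e-05,  2.72777616e+00]), 'force': array([-0.00315863,  0.04903764,  0.04468301]), 'grip_width': 0.08576793662924401}
```

View pics/top1.png

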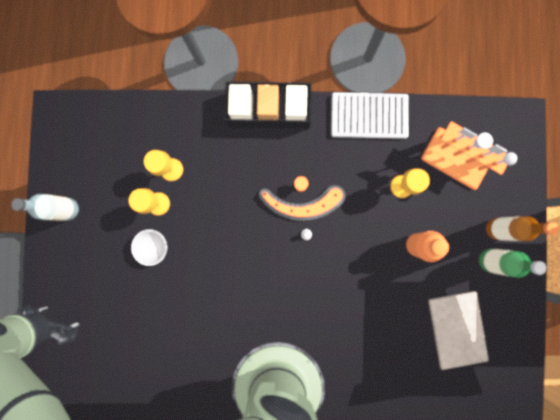

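View pics/scene1.png

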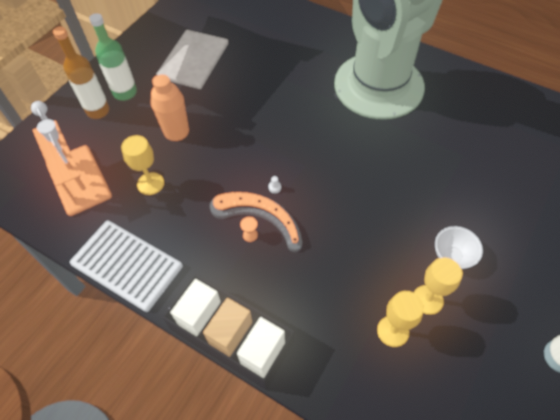

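The top view shows the dimmer around (302,203), apparently with its narrow end on the left at (265,195), the jigger at (301,184) and the stopper at (307,235). I'll enlarge both views to read the dots.

```bash
python3 - <<'E'
import cv2,numpy as np
a=cv2.imread("pics/top1.png")[170:245,250:350]; b=cv2.imread("pics/scene1.png")[170:260,200:310]
a=cv2.resize(a,None,fx=7,fy=7,interpolation=cv2.INTER_CUBIC); b=cv2.resize(b,None,fx=6,fy=6,interpolation=cv2.INTER_CUBIC)
cv2.imwrite("pics/topc.png",a);cv2.imwrite("pics/scenec.png",b)
E
```

```text
(no output)
```

View pics/topc.png

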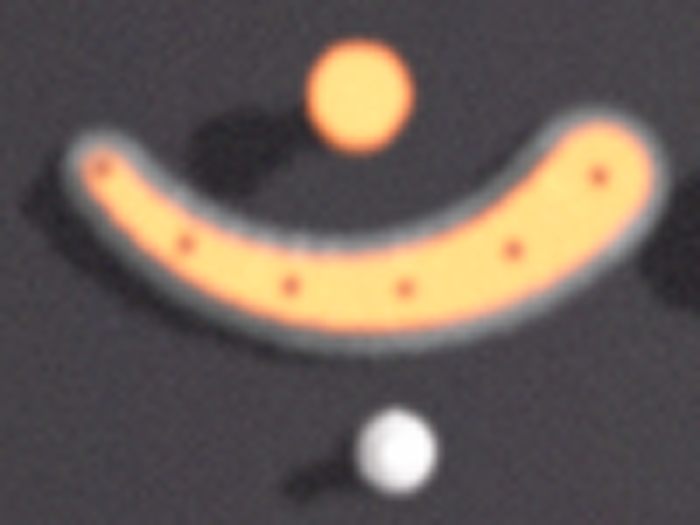

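View pics/scenec.png

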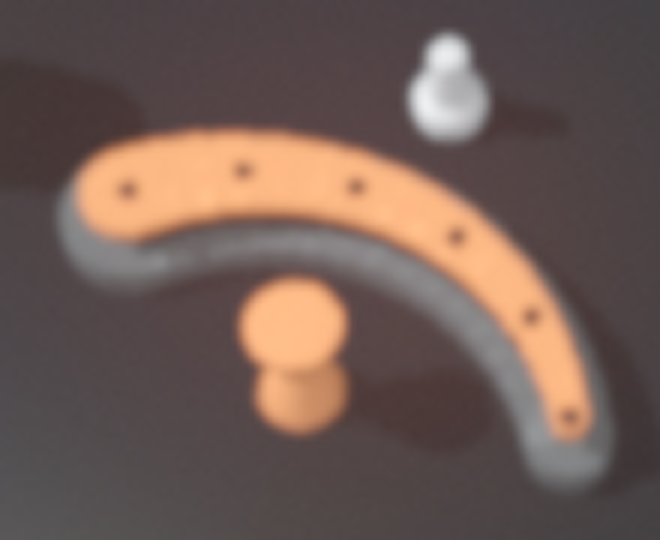

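Dots 1 to 6 in the top crop: (101,168), (185,244), (291,287), (405,289), (513,251), (598,177). In the scene crop: (569,416), (531,317), (457,237), (357,187), (243,171), (127,190). The narrow end is at the image left.

```bash
cat > h.py <<'E'
import numpy as np
from scipy.spatial.transform import Rotation as R
from scipy.optimize import least_squares
def ground(c,uv,z):
    d=(np.array(uv,float)-[c["cx"],c["cy"]])/[c["fx"],c["fy"]]
    x=d.copy()
    for _ in range(20): x=d/(1+c["k1"]*(x**2).sum(1,keepdims=True))
    v=R.from_euler("xyz",c["attitude"]).apply(np.c_[x[:,0],-x[:,1],-np.ones(len(x))])
    return c["origin"]+v*((z-c["origin"][2])/v[:,2])[:,None]
def arc(phi,cx,cy): # marks model
    t=phi+(np.arange(6)-2.5)*50/140
    return np.c_[cx+.14*np.cos(t),cy+.14*np.sin(t)]
def fit(p):
    p=p[:,:2];best=None
    for a in np.arange(0,6.3,.7):
        r=least_squares(lambda q:(arc(*q)-p).ravel(),[a,*p.mean(0)])
        if best is None or r.cost<best.cost: best=r
    return best.x,arc(*best.x),np.linalg.norm(arc(*best.x)-p,axis=1)
E
python3 - <<'E'
from h import *; from workcell import eyes
np.set_printoptions(precision=4,suppress=True)
T=eyes.camera_params("top");S=eyes.camera_params("scene")
f=lambda a,s,o:(np.array(a)+.5)/s-.5+o
pt=ground(T,f([(101,168),(185,244),(291,287),(405,289),(513,251),(598,177)],7,[250,170]),.032)
ps=ground(S,f([(569,416),(531,317),(457,237),(357,187),(243,171),(127,190)],6,[200,170]),.032)
for p in(pt,ps,(pt+ps)/2):
    q,m,r=fit(p);print(p[:,:2].tolist());print("fit",q,"res",r);print(m)
print("jig,stop",ground(T,f([(360,97)],7,[250,170]),.058),ground(T,f([(397,450)],7,[250,170]),.045))
print("tall: goblet tops, shaker", ground(T,[(416,181),(157,162),(143,201)],.165),ground(T,[(438,245)],.205),"bowl",ground(T,[(149,247)],.05))
E
```

```text
[[0.6110674969671882, 0.05623756000790463], [0.5782122804656463, 0.018228674974704494], [0.560272490035069, -0.0289904863768545], [0.5605372730306857, -0.07921702825717268], [0.5783822057153774, -0.12640917740466273], [0.6119169707458567, -0.1632334166706881]]
fit [ 3.1454  0.6987 -0.0535] res [0.0011 0.0007 0.0006 0.0006 0.0011 0.0007]
[[ 0.6105  0.0552]
 [ 0.5781  0.0175]
 [ 0.5609 -0.0291]
 [ 0.561  -0.0788]
 [ 0.5786 -0.1254]
 [ 0.6113 -0.1628]]
[[0.6108432707695278, 0.055083071921830706], [0.5784664471053156, 0.01771371054266202], [0.5607356720662493, -0.029473982688531908], [0.5611344530732398, -0.07971068943241033], [0.5793093826587794, -0.12656631945317076], [0.6128685876319436, -0.16427835366578486]]
fit [ 3.1492  0.6992 -0.0537] res [0.0005 0.0008 0.0006 0.0005 0.0005 0.0011]
[[ 0.6106  0.0547]
 [ 0.5783  0.0169]
 [ 0.5613 -0.0298]
 [ 0.5616 -0.0796]
 [ 0.5794 -0.126 ]
 [ 0.6122 -0.1634]]
[[0.610955383868358, 0.05566031596486767], [0.578339363785481, 0.01797119275868326], [0.5605040810506592, -0.029232234532693205], [0.5608358630519628, -0.07946385884479151], [0.5788457941870784, -0.12648774842891675], [0.6123927791889001, -0.16375588516823647]]
fit [ 3.1473  0.699  -0.0536] res [0.0008 0.0008 0.0006 0.0006 0.0008 0.0009]
[[ 0.6105  0.055 ]
 [ 0.5782  0.0172]
 [ 0.5611 -0.0295]
 [ 0.5613 -0.0792]
 [ 0.579  -0.1257]
 [ 0.6118 -0.1631]]
jig,stop [[ 0.6421 -0.0569  0.058 ]] [[ 0.4897 -0.0767  0.045 ]]
tall: goblet tops, shaker [[ 0.6441 -0.3726  0.165 ]
 [ 0.6827  0.3523  0.165 ]
 [ 0.5717  0.3881  0.165 ]] [[ 0.4697 -0.4209  0.205 ]] bowl [[0.4372 0.4058 0.05  ]]
```

Both cameras agree to about 1 mm, and the 140 mm arc with 50 mm dot spacing fits with about 1 mm residual. The transit line at z 0.23 clears every object, so I'll move above dot 1 with the fingers shutting.

```bash
python3 -m jog '[{"delta_pos":[10,-14,0],"spin":0,"claw":1},{"delta_pos":[30,-43,0],"spin":0,"claw":1},{"delta_pos":[53,-76,0],"spin":0,"claw":1},{"delta_pos":[76,-109,0],"spin":0,"claw":1},{"delta_pos":[99,-142,0],"spin":0,"claw":1},{"delta_pos":[122,-175,0],"spin":0,"claw":1},{"delta_pos":[145,-208,0],"spin":0,"claw":1},{"delta_pos":[168,-241,0],"spin":0,"claw":1}]' 20
```

```text
clock: 0.9
position: [0.4201, 0.3286, 0.2308]
tool_rot: [-3.14, 0.0, 2.727]
force: [0.9, 1.0, 0.8]
grip_width: 0.0003
```

```bash
python3 -m jog '[{"delta_pos":[28,-40,0],"spin":0,"claw":1},{"delta_pos":[56,-80,0],"spin":0,"claw":1},{"delta_pos":[84,-120,0],"spin":0,"claw":1},{"delta_pos":[112,-160,0],"spin":0,"claw":1},{"delta_pos":[138,-198,0],"spin":0,"claw":1},{"delta_pos":[162,-233,0],"spin":0,"claw":1},{"delta_pos":[180,-260,0],"spin":0,"claw":1},{"delta_pos":[190,-274,0],"spin":0,"claw":1}]'
```

```text
clock: 1.7
position: [0.6108, 0.0506, 0.2305]
tool_rot: [-3.139, 0.0, 2.724]
force: [-0.3, -0.1, 0.5]
grip_width: 0.0
```

```bash
python3 -m jog '[{"delta_pos":[0,4,-15],"spin":0,"claw":1},{"delta_pos":[0,4,-45],"spin":0,"claw":1},{"delta_pos":[0,4,-80],"spin":0,"claw":1},{"delta_pos":[0,4,-115],"spin":0,"claw":1},{"delta_pos":[0,4,-145],"spin":0,"claw":1},{"delta_pos":[0,4,-165],"spin":0,"claw":1},{"delta_pos":[0,4,-175],"spin":0,"claw":1},{"delta_pos":[0,4,-175],"spin":0,"claw":1}]'
python3 - <<'E'
from workcell import bot,eyes
import cv2,numpy as np
s=bot.observe();print(s["position"],s["tool_rot"],s["force"])
w=eyes.grab_frame("wrist");a=eyes.grab_frame("scene")[140:270,190:330]
a=cv2.resize(a,None,fx=3,fy=3,interpolation=cv2.INTER_CUBIC)
w=cv2.resize(w,(376,282))
o=np.zeros((390,796,3),np.uint8);o[:282,:376]=w;o[:390,376:796]=a
cv2.imwrite("pics/near.png",o)
E
```

```text
clock: 2.5
position: [0.61, 0.0547, 0.0546]
tool_rot: [-3.138, -0.001, 2.724]
force: [0.6, 0.3, 0.3]
grip_width: 0.0
[0.60995095 0.05468695 0.05459144] [-3.13816743e+00 -1.24109760e-03  2.72392193e+00] [0.60497826 0.2952793  0.26204955]
```

View pics/near.png

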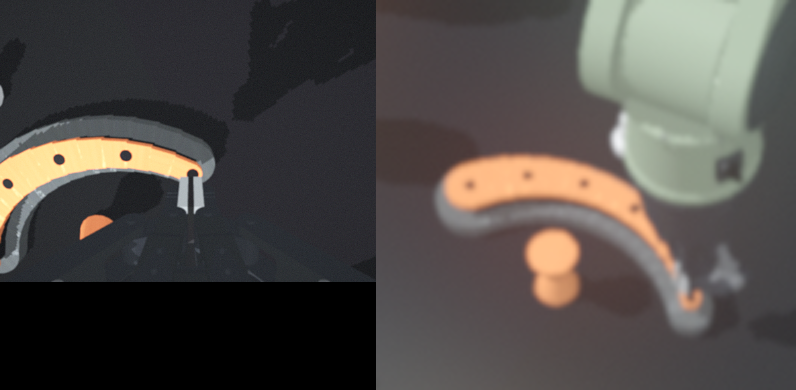

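Wrist view: dot 1 at (193,174) lies right at the shut fingertips, and the scene crop agrees, with the tips over the narrow end at (690,295). Next I'll descend slowly into contact.

```bash
python3 -m jog '[{"delta_pos":[0,0,-6],"spin":0,"claw":1},{"delta_pos":[0,0,-12],"spin":0,"claw":1},{"delta_pos":[0,0,-17],"spin":0,"claw":1},{"delta_pos":[0,0,-20],"spin":0,"claw":1},{"delta_pos":[0,0,-22],"spin":0,"claw":1},{"delta_pos":[0,0,-24],"spin":0,"claw":1},{"delta_pos":[0,0,-26],"spin":0,"claw":1},{"delta_pos":[0,0,-26],"spin":0,"claw":1}]'
```

```text
clock: 3.4
position: [0.6111, 0.0547, 0.0303]
tool_rot: [-3.14, 0.001, 2.724]
force: [-0.5, 0.2, 1.1]
grip_width: 0.0002
```

```bash
python3 -m jog '[{"delta_pos":[0,0,-1.5],"spin":0,"claw":1},{"delta_pos":[0,0,-3],"spin":0,"claw":1},{"delta_pos":[0,0,-4],"spin":0,"claw":1},{"delta_pos":[0,0,-4],"spin":0,"claw":1},{"delta_pos":[0,0,-4],"spin":0,"claw":1}]'
```

```text
clock: 3.9
position: [0.6112, 0.0547, 0.0263]
tool_rot: [-3.14, 0.001, 2.724]
force: [-1.3, -0.5, 2.8]
grip_width: 0.0001
```

Force rose 1.1 to 2.8 N over 4 mm, as the spring should, so the strip is pressed about 5 mm. Next I'll work out the arc points.

```bash
python3 -c "
import numpy as np
t=3.1473+np.linspace(-2.5,2.5,31)*50/140
for i,(x,y) in enumerate(np.c_[699+140*np.cos(t),-53.6+140*np.sin(t)]): print(i,round(x-611.2,1),round(y-54.7,1))"
```

```text
0 -0.6 0.2
1 -6.9 -5.2
2 -12.9 -11.0
3 -18.5 -17.2
4 -23.7 -23.7
5 -28.6 -30.5
6 -33.0 -37.5
7 -37.0 -44.8
8 -40.5 -52.4
9 -43.6 -60.1
10 -46.3 -68.0
11 -48.4 -76.1
12 -50.1 -84.2
13 -51.3 -92.5
14 -52.0 -100.8
15 -52.2 -109.1
16 -51.9 -117.4
17 -51.1 -125.7
18 -49.8 -134.0
19 -48.1 -142.1
20 -45.8 -150.1
21 -43.1 -158.0
22 -39.9 -165.7
23 -36.3 -173.2
24 -32.2 -180.4
25 -27.7 -187.5
26 -22.8 -194.2
27 -17.5 -200.6
28 -11.8 -206.7
29 -5.7 -212.5
30 0.6 -217.8
```

```bash
python3 -m jog '[{"delta_pos":[-3,-2.5,0],"spin":0,"claw":1},{"delta_pos":[-10,-8,0],"spin":0,"claw":1},{"delta_pos":[-15.5,-14,0],"spin":0,"claw":1},{"delta_pos":[-21,-20.5,0],"spin":0,"claw":1},{"delta_pos":[-26,-27,0],"spin":0,"claw":1},{"delta_pos":[-31,-34,0],"spin":0,"claw":1},{"delta_pos":[-35,-41,0],"spin":0,"claw":1},{"delta_pos":[-37,-45,0],"spin":0,"claw":1}]'
```

```text
clock: 4.7
position: [0.5738, 0.0088, 0.0264]
tool_rot: [-3.139, 0.001, 2.723]
force: [1.9, 1.9, 3.6]
grip_width: 0.0
```

```bash
python3 -m jog '[{"delta_pos":[-3,-6.5,0],"spin":0,"claw":1},{"delta_pos":[-6,-14,0],"spin":0,"claw":1},{"delta_pos":[-9,-22,0],"spin":0,"claw":1},{"delta_pos":[-11,-30,0],"spin":0,"claw":1},{"delta_pos":[-12.5,-38,0],"spin":0,"claw":1},{"delta_pos":[-14,-46.5,0],"spin":0,"claw":1},{"delta_pos":[-14.5,-55,0],"spin":0,"claw":1},{"delta_pos":[-15,-63,0],"spin":0,"claw":1}]'
```

```text
clock: 5.5
position: [0.5586, -0.055, 0.0263]
tool_rot: [-3.139, 0.001, 2.723]
force: [0.2, 1.5, 3.9]
grip_width: -0.0003
```

```bash
python3 -m jog '[{"delta_pos":[0.5,-7.5,0],"spin":0,"claw":1},{"delta_pos":[1.5,-16,0],"spin":0,"claw":1},{"delta_pos":[3,-24.5,0],"spin":0,"claw":1},{"delta_pos":[4.5,-32.5,0],"spin":0,"claw":1},{"delta_pos":[7,-40.5,0],"spin":0,"claw":1},{"delta_pos":[9.5,-48.5,0],"spin":0,"claw":1},{"delta_pos":[12.5,-56,0],"spin":0,"claw":1},{"delta_pos":[16.5,-63.5,0],"spin":0,"claw":1}]'
```

```text
clock: 6.3
position: [0.5753, -0.1192, 0.0263]
tool_rot: [-3.139, 0.001, 2.723]
force: [-0.7, 2.1, 3.9]
grip_width: 0.0
```

```bash
python3 -m jog '[{"delta_pos":[3.5,-6.5,0],"spin":0,"claw":1},{"delta_pos":[8,-13.5,0],"spin":0,"claw":1},{"delta_pos":[13,-20.5,0],"spin":0,"claw":1},{"delta_pos":[18.5,-26.5,0],"spin":0,"claw":1},{"delta_pos":[24,-33,0],"spin":0,"claw":1},{"delta_pos":[30,-38.5,0],"spin":0,"claw":1},{"delta_pos":[36.5,-44,0],"spin":0,"claw":1},{"delta_pos":[36.5,-44,0],"spin":0,"claw":1}]'
```

```text
clock: 7.1
position: [0.6129, -0.1643, 0.0264]
tool_rot: [-3.139, 0.002, 2.722]
force: [1.8, -1.4, 4.0]
grip_width: -0.0004
```

```bash
python3 -m jog '[{"delta_pos":[0,0,3],"spin":0,"claw":1},{"delta_pos":[0,0,8],"spin":0,"claw":1},{"delta_pos":[0,0,20],"spin":0,"claw":1},{"delta_pos":[0,0,45],"spin":0,"claw":1},{"delta_pos":[0,0,80],"spin":0,"claw":1},{"delta_pos":[0,0,110],"spin":0,"claw":1},{"delta_pos":[0,0,130],"spin":0,"claw":1},{"delta_pos":[0,0,130],"spin":0,"claw":1}]'
python3 - <<'E'
from workcell import bot,eyes
import cv2
s=bot.observe();print(s["clock"],s["position"],s["force"])
cv2.imwrite("pics/end.png",eyes.grab_frame("scene"))
E
```

```text
clock: 7.9
position: [0.6141, -0.1645, 0.1603]
tool_rot: [-3.14, 0.007, 2.722]
force: [-0.1, -0.6, -0.7]
grip_width: -0.0
7.9 [ 0.61411196 -0.16449106  0.16029169] [-0.14257812 -0.64470057 -0.6707853 ]
```

View pics/end.png

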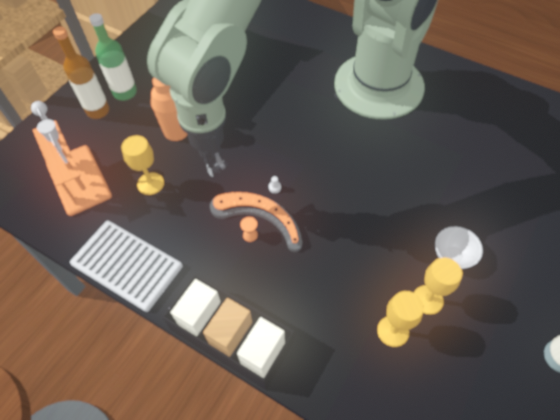

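The gripper is clear of everything. The strip is back up with its dots at the same pixels as before, and the jigger (250,229), stopper (275,184), goblets, shaker and bowl have not moved.

```bash
python3 -c "
from workcell import bot; print(bot.job_done())"
```

```text
the job is handed in; nothing more can be done
None
```

I stroked the dimmer strip from dot 1 (narrow end) to dot 6 (wide end) in one pass, then lifted off and handed the job in at about 8 s. The hand-in gave no verdict.

- **Locating the strip:** The top and scene cameras agreed on the dot positions to about 1 mm. The known arc fitted them to within about 1 mm.
- **Stroke:** The TCP height stayed at 26.3–26.4 mm, about 5–6 mm of press. The upward force read 2.8–4.0 N at the end of each move, with sideways readings up to about 2 N. I checked the force only at those points, not continuously along the way. The TCP was within about 2 mm of the planned path at each of those points.
- **After lift-off:** The force reading returned to near zero. In the final scene picture the strip is up, and the jigger, stopper, goblets, shaker and bowl are upright and look unmoved. The shaker is partly hidden behind the arm. I compared this picture by eye and did not re-measure the objects' positions.

No check failed or disagreed. The force at first contact was a little below the spring estimate (2.8 N against about 3.6 N), which is roughly within sensor noise.

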